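# Draw the purge plug out of the welded pipe with the hook

### The arm

A 7-joint arm with a two-finger parallel gripper is mounted at the origin on the work surface. World frame = base frame: x ahead of the robot, y to its left, z up, the work surface at z = 0. Lengths are in m, angles in degrees, forces in N, time in s.
With the tool pointing down it reaches from about 0.35 to 0.775 m from the base axis. Payload 3.1 kg.
Tool frame: the origin (TCP) lies at the very end of the fingers, on their centre line; the grasp point (between the pads) lies 19 mm behind it; z points along the fingers, y is the direction in which the jaws open and shut (so a half turn about z gives the same grasp; the last joint's range is limited). The gripper opens to 85 mm and grips with 20 to 120 N. Pads are 22 mm wide; open, the fingers measure 114 mm over their backs; the gripper's body (76 mm by 85 mm) begins 54 mm behind the grasp point. The pads swing forward as they close: fully open they stand 13 mm farther back than shut.
Start: joints at [-78.65, 17.813, 0.802, 86.603, -0.252, 75.585, -1.558], TCP at [0.131, 0.534, 0.198] pointing down, gripper open.
Joint ranges: [-154.91, 154.91], [-16.99, 109.72], [-72.82, 74.43], [7.12, 147.25], [-82.49, 262.49], [11.32, 116.49], [-174.64, 174.64]. Speed limits (degrees/s): [159.86, 159.86, 180, 180, 180, 180, 180].

### API

Orientations are given as [roll, pitch, yaw] about the fixed x, y, z axes, in that order (R = Rz(yaw) Ry(pitch) Rx(roll)).
In Python, from bench import r, readout, snapshot, order gives the robot as it stands. The module is installed in compiled form; this text tells all that it offers. Calls block until the motion is done:
- r.move_to(position, orientation): joint-space move of the TCP to a pose.
- r.move_linear(position, orientation=None, max_speed=0.15, threshold=None): straight line of the TCP; orientation=None keeps the orientation; max_speed is the mean speed in m/s. With threshold (N) it stops when the force on the tool has changed by that much, and returns True; else False.
- r.movej(angles): joint-space move.
- r.set_gripper(opening, squeeze=None): finger opening in m; squeeze is the grip in N (None keeps the last); returns when the fingers have stopped.
- r.dwell(seconds).
- r.inverse_kinematics(position, orientation): joint angles nearest the present ones, or None.
- readout.observe(): the state.
- snapshot(name): name is "scene" or "top" or "wrist"; returns a dict with "frame" (420x560x3 uint8, blue, green, red), "K" (3x3 intrinsics, pixels), "position" and "orientation" of the camera in the world. Camera axes: x right, y up, looking along -z (the intrinsics and any distortion apply to the point x, -y, -z); pixel columns grow to the right and rows downward; lengths in m; the calibration is good to about 2 mm. A picture is of the moment at which its call begins. There is no depth.
A pose or a line that the arm cannot do raises r.IKError and nothing moves.
- order.finish_job(): hands the job in, once; it reports no verdict.
The state is a dict: "time": time; "q": joint angles; "dq": joint speeds; "joint_efforts": joint torques, N m; "eef_pos": TCP position; "tcp_rot": TCP orientation; "contact_force": force on the tool from outside, world axes, zero at the start; "torque": the same for the moment, N m; "gripper_width": finger opening in m.
Only numpy, scipy, OpenCV 4.12 (cv2) and the standard library are available. Lean on these libraries where they do the work, as an engineer would, in place of code of your own. Each camera call takes 0.05 s, during which the arm holds its last target. There are 200 camera calls.

### The job

The weld on the pipe with the square base plate is finished: take the hook tool from its rack, hook the wire loop of the purge plug deep inside that pipe, draw the plug out and lower it, without dropping it, so that it stands in the middle of the grey terrazzo slab. Then unhook and hang the hook tool back upright in the same slot of its rack. The plug is hot, so keep the fingers off it, and leave the other plug, in the pipe with the round base, where it is.

Things in the scene. Friction and masses are not known exactly. Their poses are not given: they have to be found in the camera images.
- hook_tool: Hook of 6 mm wire, handle up. mm, z up the shank, x where the hook points: V from (x 0, z 10) to (11, 0) to tip (22, 10). Guard 64 wide, z 95-99; handle 30 (x) by 24 (y), z 99-174. Guard rests on a fixed fork 125 above the bench; 26 wide slot along x, open at +x, closed 35 behind the shank: the hook passes straight up and back down through it. Origin: shank axis, wire centre at V bottom.
- plug: Black rubber disc 114 across, 18 thick (mm), under 0.5 kg, loose and level in the pipe with square base: bore 128 wide, floor 6 and rim 110 above the bench, plug within 5 of its axis. Origin: centre of underside. Rigid loop of 5 mm wire stands over the centre in the y-z plane: legs at y -24 and 24, arched top, inside at z 53.5, top z 58.5. Hook through along x, either way.
- other_plug: An identical plug that stays, in an identical fixed pipe that has a round base plate (166 mm wide; the square one is 150 mm). Origin and axes as for plug.
- slab: Fixed square slab of grey speckled terrazzo, 160 x 160 x 25 mm, lying flat on the bench. Origin: centre of its underside; its top is 25 mm above that.
Mind the look-alikes: they are no part of the job. What is shaped like the slab but purple is not meant.

How it is judged (in metres and radians):
On the way, in this order (a step that is already met when the one before it is completed fails the run):
1. the plug hangs from the hook, clear above the rim of its pipe (height (world z) of plug above 0.111 m and contact force between hook_tool and plug above 1 N), for 0.2 s.
2. the plug stands in the middle of the slab (horizontal distance between plug and slab below 0.03 m and z of plug in the frame of slab below 0.029 m and angle between plug's own z axis and vertical below 0.12 rad), for 0.2 s.
At the end, for the whole second after the job is handed in: The plug stands upright (within 7 degrees) and at rest on the slab, its centre within 30 mm of the slab's centre; the hook tool hangs upright (within 10 degrees) and at rest in its rack slot within 40 mm of where it hung at the start; the other plug is within 15 mm of where it was (all of step 2 and z of plug in the frame of slab above 0.021 m and linear speed of each of plug, hook_tool below 0.03 m/s and distance of hook_tool from where it was at the start of the episode below 0.04 m and angle between hook_tool's own z axis and vertical below 0.17 rad and distance of other_plug from where it was at the start of the episode below 0.015 m); the robot touches nothing.
It fails at once if the fingers press on the plug (contact force between the fingers and plug above 1 N).
It fails at once if the plug is dropped (falls free of the hook by more than about 25 mm) (linear speed of plug above 0.7 m/s and contact force between hook_tool and plug below 0.05 N).
It fails at once if the other plug is disturbed (distance of other_plug from where it was at the start of the episode above 0.015 m).
It also fails if it takes over 72 s, if anything falls off the work surface, if the arm or the gripper's body presses on something with over 40 N, if the wrist force passes 120 N, or if a joint passes its speed limit or range.

## Working session

There is one attempt and no reset: what is moved stays moved. The work goes in short steps, each a Python script; the robot and the scene stay as the last script left them, time stands still between calls to the robot, and variables do not carry over. Pictures are saved under pics/ and viewed, about 8 in all and at most 12, crops included, and the job is handed in when it is done.

```bash
mkdir -p pics
cat > h.py <<'E'
import numpy as np, cv2
from scipy.spatial.transform import Rotation as R
from bench import r, readout, snapshot, order
def cam(s):
    o=np.array(s["orientation"],float)
    Rm=o if o.shape==(3,3) else R.from_euler('xyz',o,degrees=True).as_matrix()
    return np.array(s["K"]),np.array(s["position"]),Rm
def pix(s,u,v,z):
    K,p,Rm=cam(s); d=np.linalg.inv(K)@[u,v,1]; d=Rm@(d*[1,-1,-1]); return p+d*(z-p[2])/d[2]
def proj(s,X):
    K,p,Rm=cam(s); c=(Rm.T@(np.array(X)-p))*[1,-1,-1]; q=K@c; return q[:2]/q[2]
E
python3 - <<'E'
from h import *
import pickle
for n in("scene","top"):
    s=snapshot(n); pickle.dump(s,open(n+".pkl","wb")); print(n,s.keys(),np.round(s["K"],1).tolist(),s["position"],s["orientation"])
    cv2.imwrite(f"pics/{n}.png",cv2.resize(s["frame"],(800,600)))
print(readout.observe())
E
```

```text
scene dict_keys(['frame', 'K', 'position', 'orientation']) [[526.1, 0.0, 283.9], [0.0, 526.1, 215.9], [0.0, 0.0, 1.0]] [ 1.4804428  -0.83864227  1.04771321] [49.57257748 -0.18387027 52.79169977]
top dict_keys(['frame', 'K', 'position', 'orientation']) [[466.9, 0.0, 273.5], [0.0, 466.9, 202.6], [0.0, 0.0, 1.0]] [ 0.38908785 -0.12870665  1.49771097] [  6.41578446  -0.20975927 -88.64714865]
{'time': 0.1, 'q': array([-78.65079663,  17.85756723,   0.80053596,  86.68135548,
        -0.25324708,  75.58511246,  -1.55777744]), 'dq': array([-0.0346105 , -0.23472071, -0.06502083, -0.21381052,  0.0721727 ,
        0.04318605, -0.01031579]), 'joint_efforts': array([ 8.46619369e-04, -3.80857086e+01,  1.46769793e-01, -2.31240481e+01,
        1.23854319e-02,  8.10083526e-03,  2.28494787e-05]), 'eef_pos': array([0.13041958, 0.53357307, 0.19672329]), 'tcp_rot': array([-1.79877788e+02,  3.66288756e-03,  1.66267483e+02]), 'contact_force': array([-0.62439069, -0.06824932,  0.4436009 ]), 'torque': array([ 0.04145347, -0.01755231, -0.0025816 ]), 'gripper_width': 0.0852229437721035}
```

View pics/scene.png

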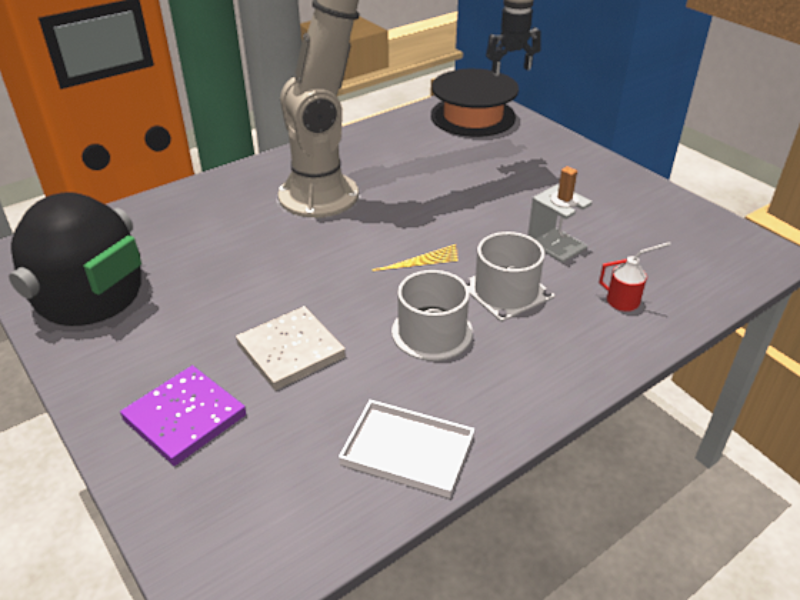

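View pics/top.png

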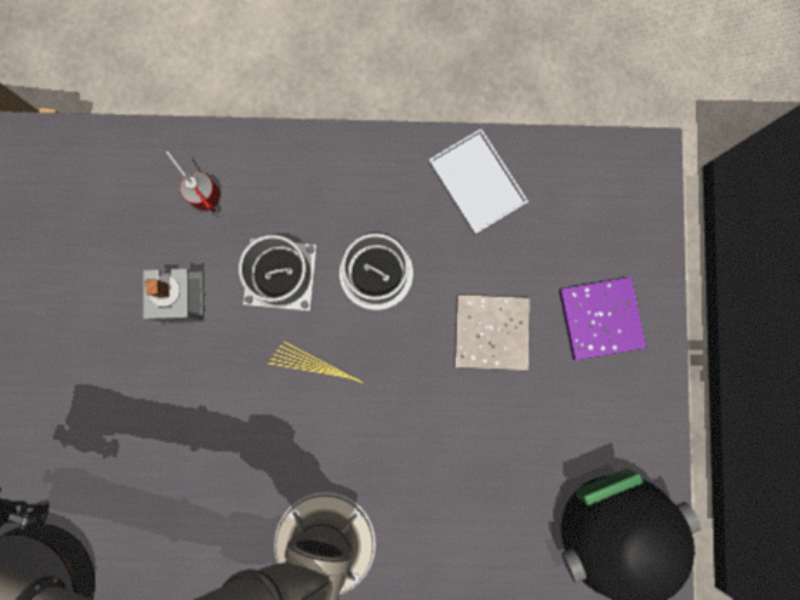

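Top image (800x600): candidates for the pipe are (278,272), which has a square base plate, and (376,270), which has a round one. For the slab, (493,332) is the speckled terrazzo, (603,318) is the purple look-alike and (478,180) is a white tray. The hook tool is in its rack at (160,290). I choose the square-base pipe and the terrazzo slab, and check with a close crop.

Run:
```python
from h import *
import pickle
t=pickle.load(open("top.pkl","rb")); s=pickle.load(open("scene.pkl","rb"))
a=cv2.resize(t["frame"][155:225,95:235],(800,400),interpolation=cv2.INTER_CUBIC)
b=cv2.resize(s["frame"][110:190,360:430],(350,400)[::1],interpolation=cv2.INTER_CUBIC)
c=cv2.resize(s["frame"][155:235,270:390],(450,300),interpolation=cv2.INTER_CUBIC)
out=np.zeros((600,800,3),np.uint8); out[:340]=cv2.resize(a,(680,340))[:, :1].repeat(800,1)*0
out[:340,:680]=cv2.resize(a,(680,340)); out[340:,:228]=cv2.resize(b,(228,260)); out[340:,240:630]=cv2.resize(c,(390,260))
cv2.imwrite("pics/crop.png",out)
k=.7
for n,u,v,z in [("sq rim",275,269,.11),("rnd rim",376,268,.11),("slab",493,332,.025),("handle top",153,286,.2),("guard",167,290,.127),("fork c",165,293,.125)]:
    print(n,np.round(pix(t,u*k,v*k,z),3))
```

```text
sq rim [0.582 0.114 0.11 ]
rnd rim [ 0.59  -0.098  0.11 ]
slab [ 0.466 -0.358  0.025]
handle top [0.531 0.335 0.2  ]
guard [0.531 0.332 0.127]
fork c [0.525 0.336 0.125]
```

View pics/crop.png

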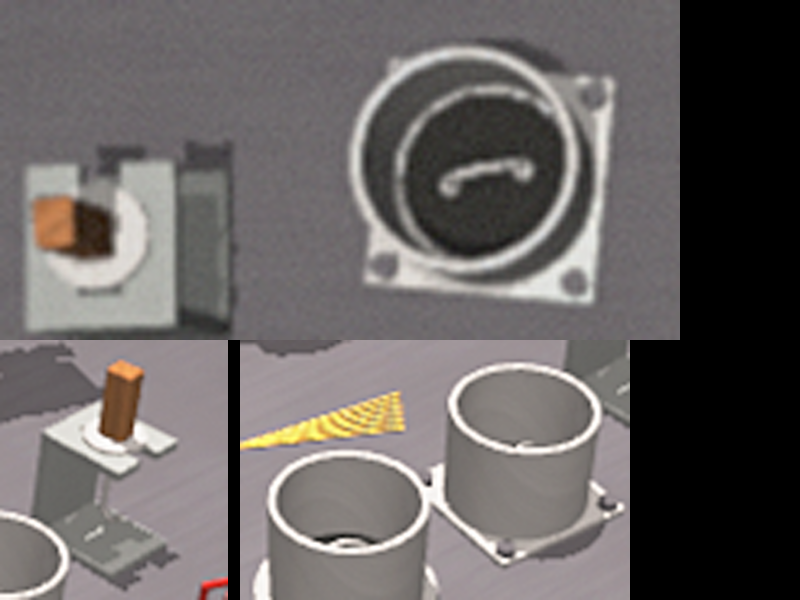

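The crop confirms the choice: square plate with bolts, loop yaw about +13°, and the rack slot opens to world +x. Next I look from above with the wrist camera, first the pipe and then the rack.

Run:
```python
from h import *
import pickle
for n,p,y in[("wp",[.56,.114,.36],180),("wr",[.53,.333,.36],180)]:
    r.move_to(p,[180,0,y]); r.dwell(.3); s=snapshot("wrist"); pickle.dump(s,open(n+".pkl","wb"))
    print(n,np.round(s["K"],1).tolist(),s["position"],s["orientation"],readout.observe()["time"],readout.observe()["q"].round(0))
    f=s["frame"].copy()
    cv2.imwrite(f"pics/{n}.png",cv2.resize(f,(800,600)))
```

```text
wp [[343.6, 0.0, 283.2], [0.0, 343.6, 206.6], [0.0, 0.0, 1.0]] [0.49427411 0.11426693 0.53697781] [-1.51891435e+01 -3.55492921e-02  9.00754338e+01] 2.675 [-35.  21.  34.  63. -12.  99.  86.]
wr [[343.6, 0.0, 283.2], [0.0, 343.6, 206.6], [0.0, 0.0, 1.0]] [0.46492217 0.33139706 0.53749759] [-1.52370169e+01 -3.68368211e-02  8.98703793e+01] 3.9083 [-49.  29.  30.  51. -14. 103.  65.]
```

View pics/wp.png

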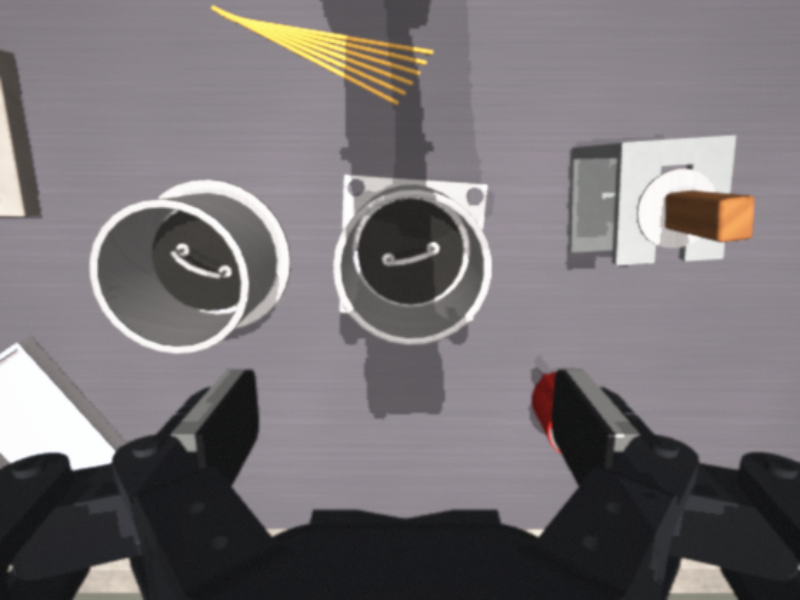

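View pics/wr.png

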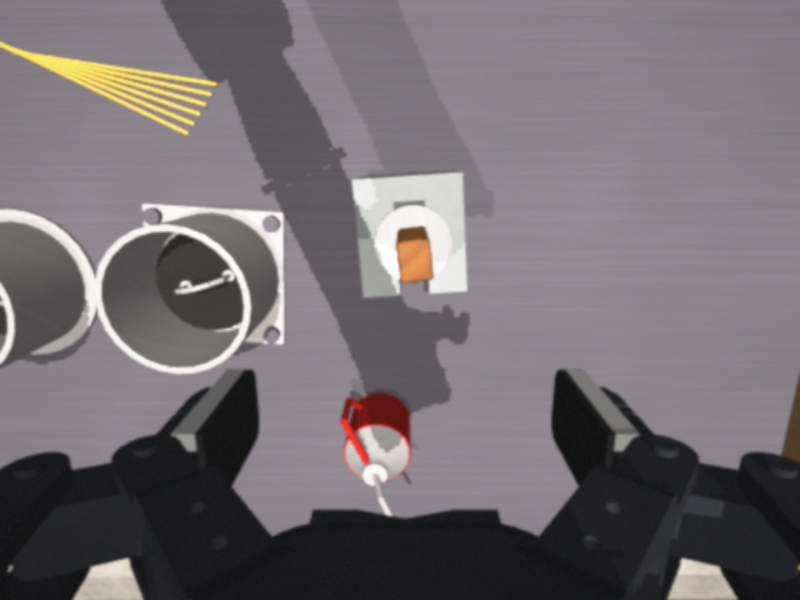

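Wrist pictures: in `wp` the loop feet are at (389,259) and (433,247) in the square-base pipe, whose rim is centred at (413,264). In `wr` the fork plate corners are (353,180), (463,172), (467,292) and (363,297), and the handle-top corners are near (400,254), (428,250), (434,279) and (403,283).

Run:
```python
from h import *
import pickle
k=.7; P=pickle.load(open("wp.pkl","rb")); W=pickle.load(open("wr.pkl","rb")); T=pickle.load(open("top.pkl","rb"))
g=lambda s,L,z:np.array([pix(s,u*k,v*k,z) for u,v in L]).round(4)
print("feet wp",a:=g(P,[(389,259),(433,247)],.026)); print("feet wr",b:=g(W,[(185,287),(229,275)],.026))
tc=lambda x,y:((95+x*140/680)/k,(155+y*70/340)/k)
print("feet top",c:=g(T,[tc(450,187),tc(525,172)],.026))
for q in(a,b,c): d=q[1]-q[0] if q[1][1]>q[0][1] else q[0]-q[1]; print(q.mean(0),np.degrees(np.arctan2(-d[0],d[1])),np.linalg.norm(d))
print("rim",g(P,[(413,264)],.11))
f=g(W,[(353,180),(463,172),(467,292),(363,297)],.125); print("fork",f)
h=g(W,[(400,254),(428,250),(434,279),(403,283)],.204); print("handle",h,h.mean(0)); print("guard wr",g(W,[(413,243)],.129))
for q in(f,h):
  for i,j in((0,1),(3,2)): d=q[j]-q[i]; print("yaw",np.degrees(np.arctan2(-d[0],d[1])))
  for i,j in((0,3),(1,2)): d=q[j]-q[i]; print("yaw",np.degrees(np.arctan2(d[1],d[0])))
print("handle wp",g(P,[(736,217)],.204),"slab top",g(T,[(457,295),(530,297),(528,370),(456,367)],.025).mean(0))
c=W["frame"][110:230,220:350]; cv2.imwrite("pics/cr.png",cv2.resize(c,(650,600),interpolation=cv2.INTER_CUBIC))
```

```text
feet wp [[0.5934 0.0982 0.026 ]
 [0.5805 0.1446 0.026 ]]
feet wr [[0.5946 0.0954 0.026 ]
 [0.5815 0.144  0.026 ]]
feet top [[0.5771 0.1431 0.026 ]
 [0.5882 0.0945 0.026 ]]
[0.58695 0.1214  0.026  ] 15.536847637538834 0.04815983803959479
[0.58805 0.1197  0.026  ] 15.085398298310034 0.05033458055849874
[0.58265 0.1188  0.026  ] 12.865397842050204 0.049851479416362365
rim [[0.5816 0.1221 0.11  ]]
fork [[0.4794 0.2894 0.125 ]
 [0.4733 0.3793 0.125 ]
 [0.5745 0.3857 0.125 ]
 [0.5788 0.2952 0.125 ]]
handle [[0.5264 0.3283 0.204 ]
 [0.5236 0.3476 0.204 ]
 [0.5441 0.352  0.204 ]
 [0.5469 0.3303 0.204 ]] [0.53525 0.33955 0.204  ]
guard wr [[0.5309 0.3386 0.129 ]]
yaw 3.8817503138331113
yaw 2.7202950573982125
yaw 3.3394279787109413
yaw 3.6186294801443446
yaw 8.254748523389653
yaw 7.352379359892425
yaw 5.572197803963781
yaw 12.113842945564196
handle wp [[0.5298 0.3379 0.204 ]] slab top [ 0.4655  -0.35765  0.025  ]
```

View pics/cr.png

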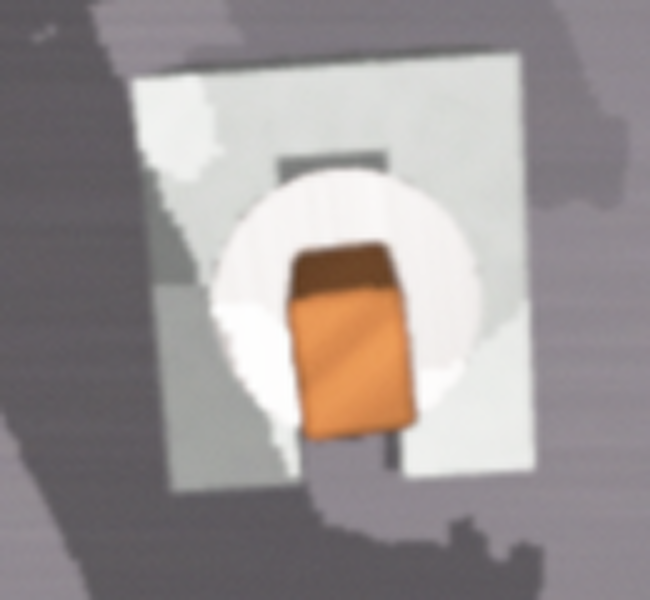

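```bash
cat >> h.py <<'E'
DZ=.112                       # TCP above hook origin
LOOP=np.array([.586,.120]); YAW=14.5
def tool(xy,z,yaw,v=None):    # put the hook origin at xy,z
    p,o=[*xy,z+DZ],[180,0,(yaw+180+180)%360-180]
    return r.move_to(p,o) if v is None else r.move_linear(p,o,max_speed=v)
def along(d,c=LOOP,yaw=YAW):  # offset d along the hook x from a point
    return np.array(c)+d*np.array([np.cos(np.radians(yaw)),np.sin(np.radians(yaw))])
def st(): s=readout.observe(); print(round(s["time"],2),s["eef_pos"].round(4),s["tcp_rot"].round(1),s["contact_force"].round(2),round(s["gripper_width"],4))
E
python3 - <<'E'
from h import *
H=[.531,.338]
tool(H,.13,4); tool(H,.030,4,.15); st()
r.set_gripper(.01,60); st()
tool(H,.165,4,.12); st()
tool(along(-.037),.17,YAW); r.dwell(.3); st()
w=snapshot("wrist"); s=snapshot("scene")
o=np.hstack([w["frame"],cv2.resize(s["frame"][60:270,250:460],(420,420))]); cv2.imwrite("pics/held.png",cv2.resize(o,(800,343)))
E
```

```text
5.27 [0.5324 0.3385 0.1439] [ 179.9    0.2 -176. ] [-1.16 -0.47 -0.09] 0.0855
5.85 [0.5315 0.3383 0.1426] [ 1.80e+02  1.00e-01 -1.76e+02] [-0.58 -0.21  2.09] 0.0233
7.12 [0.5305 0.3378 0.2759] [-1.799e+02 -1.000e-01 -1.760e+02] [ 0.51 -0.29 -2.25] 0.0236
8.33 [0.5501 0.1123 0.2817] [ 180.    -0.  -165.4] [-0.61 -0.16 -2.15] 0.023
```

View pics/held.png

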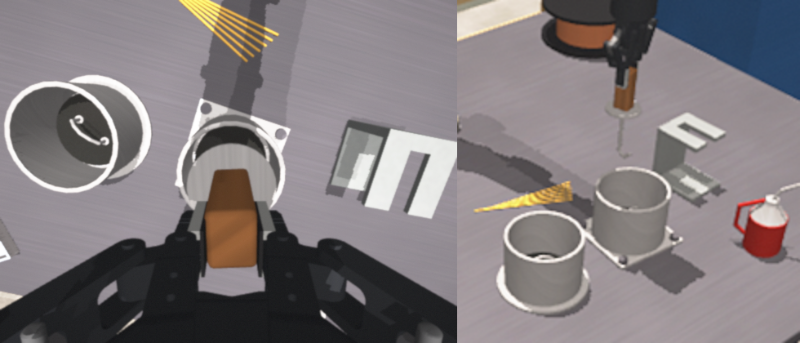

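The tool is held upright and the shank is over the −x side of the bore. I go down and hook, guarding on force.

Run:
```python
from h import *
o=[180,0,YAW-180]
hit=r.move_linear([*along(-.037),.037+DZ],o,max_speed=.1,threshold=5); print("down hit",hit); st()
if not hit:
    hit=r.move_linear([*along(-.011),.037+DZ],o,max_speed=.05,threshold=6); print("fwd hit",hit); st()
    if not hit:
        tool(along(-.011),.075,YAW,.04); r.dwell(.3); st()
```

```text
down hit False
9.92 [0.5508 0.1108 0.1497] [-1.800e+02  1.000e-01 -1.655e+02] [-0.34 -1.69 -1.94] 0.0234
fwd hit False
10.58 [0.5752 0.1171 0.1488] [-180.    -0.  -165.5] [ 0.85  0.03 -1.86] 0.0235
11.98 [0.5753 0.1172 0.1869] [-180.    -0.  -165.5] [ 1.01 -0.01 -5.72] 0.0235
```

The load rose by 3.9 N, so the plug is on the hook. I lift it clear and carry it round the near side of the other pipe.

Run:
```python
from h import *
tool(along(-.011),.205,YAW,.06); r.dwell(.4); st()
import pickle
s=snapshot("scene"); t=snapshot("top"); w=snapshot("wrist")
pickle.dump((s,t,w),open("lift.pkl","wb"))
o=np.hstack([s["frame"][20:230,210:420].repeat(2,0).repeat(2,1),w["frame"]]); cv2.imwrite("pics/lift.png",cv2.resize(o,(800,343)))
```

```text
14.7 [0.5753 0.1172 0.317 ] [-180.    -0.  -165.5] [-0.41 -0.47 -5.56] 0.0236
```

View pics/lift.png

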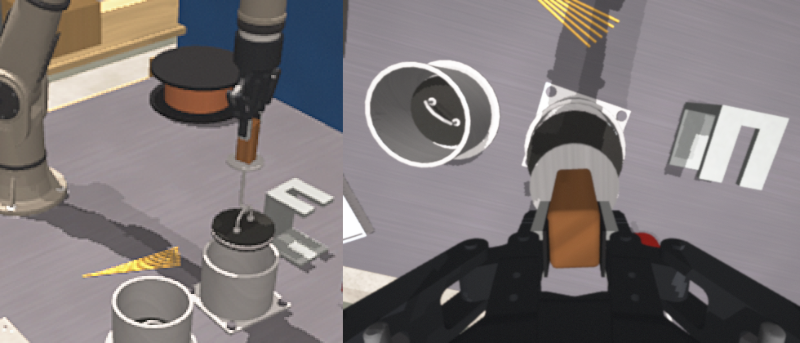

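The plug hangs level, clear above the rim. I carry it to the slab and stop just above it for a look.

Run:
```python
from h import *
S=np.array([.4655,-.3577])
tool(along(-.011,[.45,0]),.215,YAW,.12); tool(along(-.011,[.44,-.12]),.215,YAW,.12); tool(along(-.011,S),.215,YAW,.12); r.dwell(.5)
tool(along(-.011,S),.105,YAW,.08); r.dwell(.8); st()
s=snapshot("scene"); t=snapshot("top")
for n,a in(("s",s),("t",t)):
    u=proj(a,[*S,.05]).astype(int); print(n,u); f=a["frame"][max(u[1]-70,0):u[1]+70,max(u[0]-70,0):u[0]+70]
    cv2.imwrite(f"pics/{n}x.png",cv2.resize(f,(400,400),interpolation=cv2.INTER_CUBIC))
cv2.imwrite("pics/slab.png",np.hstack([cv2.imread("pics/sx.png"),cv2.imread("pics/tx.png")]))
```

```text
22.63 [ 0.4549 -0.3605  0.217 ] [-180.     0.  -165.5] [-0.17 -0.93 -5.38] 0.0232
s [200 232]
t [346 232]
```

View pics/slab.png

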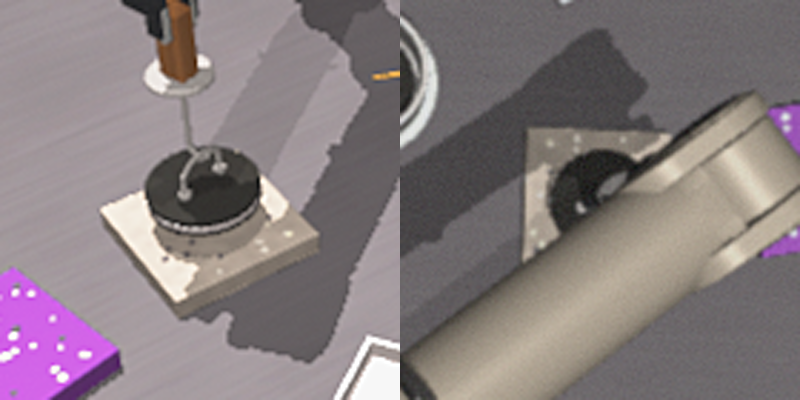

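Centred over the terrazzo slab. I lower, unhook and back out.

Run:
```python
from h import *
S=np.array([.4655,-.3577])
tool(along(-.011,S),.082,YAW,.05); tool(along(-.011,S),.0565,YAW,.02); r.dwell(.5); st()
hit=r.move_linear([*along(-.040,S),.0565+DZ],[180,0,YAW-180],max_speed=.04,threshold=4); print(hit); st()
if not hit:
    tool(along(-.040,S),.19,YAW,.1); r.dwell(.2); st()
    s=snapshot("scene"); u=proj(s,[*S,.05]).astype(int); w=snapshot("wrist")
    a=cv2.resize(s["frame"][u[1]-100:u[1]+70,u[0]-70:u[0]+100],(420,420))
    cv2.imwrite("pics/placed.png",cv2.resize(np.hstack([a,w["frame"]]),(800,343)))
```

```text
25.27 [ 0.4549 -0.3605  0.1685] [-180.    -0.  -165.5] [ 0.43  0.57 -1.19] 0.0232
False
26.14 [ 0.4272 -0.3675  0.1685] [ 180.     0.  -165.5] [-0.37  0.63 -1.57] 0.0231
27.82 [ 0.4267 -0.3675  0.3016] [ 180.    -0.  -165.5] [-0.69 -0.01 -0.91] 0.0233
```

View pics/placed.png

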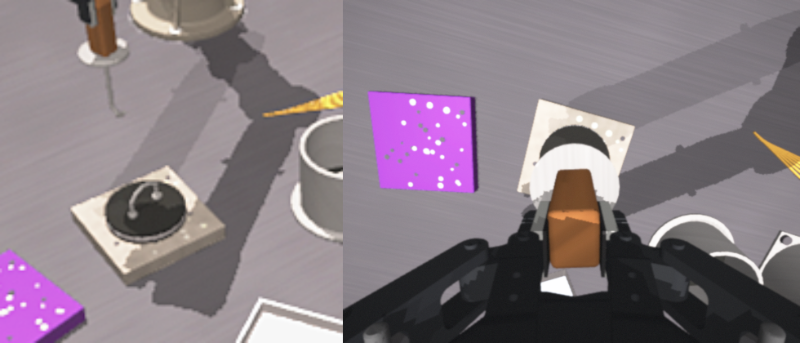

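The plug stands in the middle of the slab and the hook is free. Now I return the tool to its rack.

Run:
```python
from h import *
H=[.531,.338]
tool([.45,-.1],.215,10,.2); tool([.47,.15],.215,6,.2); tool(H,.18,4,.2); r.dwell(.3); st()
hit=r.move_linear([*H,.0335+DZ],[180,0,-176],max_speed=.08,threshold=6); print(hit); st()
if not hit:
    r.move_linear([*H,.029+DZ],[180,0,-176],max_speed=.02,threshold=3); st()
s=snapshot("scene"); cv2.imwrite("pics/rack.png",cv2.resize(s["frame"][70:220,330:480],(600,600),interpolation=cv2.INTER_CUBIC))
```

```text
32.27 [0.5311 0.3374 0.2926] [ 180.     0.  -176.1] [-0.4   0.11 -1.45] 0.0231
False
34.26 [0.5314 0.3381 0.146 ] [ 1.80e+02  1.00e-01 -1.76e+02] [-0.47 -0.26 -0.78] 0.0235
34.52 [0.5317 0.3384 0.1425] [ 1.799e+02  1.000e-01 -1.760e+02] [0.99 0.64 4.67] 0.0232
```

View pics/rack.png

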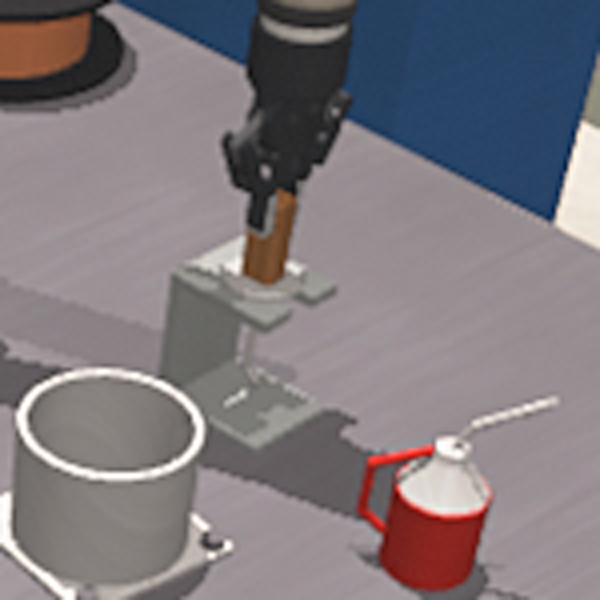

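The guard is seated on the fork, with contact at the same height as at the grasp. I release, retreat and check.

Run:
```python
from h import *
r.set_gripper(.085); r.dwell(.3)
r.move_linear([.531,.338,.36],max_speed=.1); r.dwell(1); st()
w=snapshot("wrist"); s=snapshot("scene")
cv2.imwrite("pics/end.png",cv2.resize(np.hstack([s["frame"],w["frame"]]),(800,300)))
```

```text
38.83 [0.531 0.338 0.36 ] [-1.80e+02 -1.00e-01 -1.76e+02] [-0.26  0.08  0.4 ] 0.085
```

View pics/end.png

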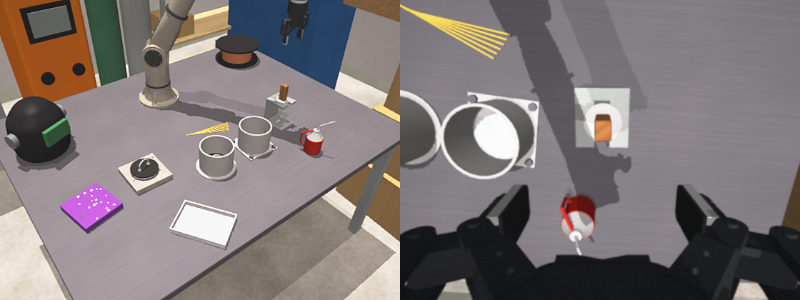

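The tool hangs upright in its slot, the plug stands on the terrazzo slab, and the square-base pipe is empty.

```bash
python3 -c "
from h import *
order.finish_job(); st()"
```

```text
the job is handed in; nothing more can be done
the job is handed in; nothing more can be done
```

The job is done and handed in at about 39 s of the 72 s allowed; no verdict was reported.

- **What I did:** I took the hook tool from its rack and hooked the plug in the square-base pipe. The wrist load rose about 3.9 N as it came onto the hook. I drew the plug out level and carried it around the near side of the other pipe. I lowered it onto the terrazzo slab, unhooked without contact, and hung the tool back in the same slot.
- **Last checks:** The final pictures show the plug standing in the middle of the slab, the square-base pipe empty, and the tool upright in its slot. The gripper is open and clear of everything, and the force readings are near zero. On hanging it back, the guard met the fork at the same height as at the start.
- **Not measured:** I judged the plug's centring on the slab, and the other plug being undisturbed, only by eye and by path clearance. The top and wrist cameras disagreed by about 5 mm on where the plug's loop was, which did not matter for hooking it. No check failed.

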